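# Drive the plug out of a lock body with a plug follower

### The arm

A 7-joint arm with a two-finger parallel gripper is mounted at the origin on a cart in front of the work surface, level with it; the furniture and walls round the work are solid. World frame = base frame: x ahead of the robot, y to its left, z up, the work surface at z = 0. Lengths are in m, angles in degrees, forces in N, time in s.
With the tool pointing down it reaches from about 0.425 to 1.025 m from the base axis. Payload 9.4 kg.
Tool frame: the origin (TCP) lies midway between the tips of the shut fingers; the grasp point (between the pads) lies 19 mm behind it; z points along the fingers, y is the line along which they close (so a half turn about z gives the same grasp; the last joint's range is limited). The gripper opens to 93 mm and grips with 3 to 60 N. Pads are 15 mm wide; open, the fingers measure 128 mm over their backs; the gripper's body (75 mm by 188 mm) begins 65 mm behind the grasp point.
Start: joints at [-68.337, 34.337, -0.143, 91.639, 0.103, 54.024, -4.572], TCP at [0.318, 0.651, 0.219] pointing down, gripper open.
Joint ranges: [-147.43, 147.43], [-19.82, 112.94], [-74.19, 73.91], [6.32, 146.72], [-59.91, 239.91], [6.04, 106.73], [-150.56, 150.56]. Speed limits (degrees/s): [127.2, 127.2, 172.46, 172.46, 180, 180, 180].

### API

Orientations are given as a 3x3 rotation matrix whose columns are the frame's x, y, z axes.
In Python, from bench import ctrl gives the robot as it stands.
- The arm moves only by the tool arm_command, never from a script. Its argument "increments" is a list of rows, each a list of 5 numbers: the opening, from 0 (shut) to 1 (fully open), then the shift along the world's x, y, z in mm, then the turn about the world's z in rad. A call has 1 to 10 rows; each row is the pose to reach, as a shift and turn from the pose commanded when the call began; what a row does not reach only later rows make up. A row lasts 1/8 s, in which the tool goes at most 62.5 mm and 10.7 degrees, less where a joint would pass 70% of its speed; a pose out of reach is approached as far as the arm can. A call with a gripper value outside its range is refused whole. The fingers move at their own pace and stop on an object; the grip force is fixed at half the most. Time passes only in rows, so rows that repeat a pose let the fingers close. It gives the time, the measured TCP pose, the force, the opening and the grip force at its end, in the units of the state.
- ctrl.sense(): the state, without advancing time (a new reading comes with each control period).
- ctrl.read_camera(name): name is "side" or "top" or "wrist"; returns the picture (384x512x3 uint8, red, green, blue); there is no depth.
- ctrl.camera_info(name): a dict with "fx", "fy", "cx", "cy" (pixels), "rvec" (rotation vector, rad) and "tvec" (3), from world to camera coordinates, as OpenCV has them; the wrist camera has in their place "mount" (4x4, takes a point from camera to tool coordinates, whose origin is the TCP and whose axes are the flange's). Camera axes: x right, y down, z forward; pixel columns grow to the right and rows downward; lengths in m; the calibration is good to about 2 mm. The wrist camera is an equidistant fisheye: a pixel r from the principal point sees the ray r / f radians off the axis. A picture is of the moment at which its call begins: read the wrist's pose just before it. camera_info takes no time and is no camera call.
- ctrl.close_job(): hands the job in; it is judged then, once.
The state is a dict: "t": time; "q": joint angles; "joint_vel": joint speeds; "tau": joint torques, N m; "tcp_pos": TCP position; "orientation": TCP orientation; "wrist_force": force on the tool from outside, world axes, zero at the start; "wrist_torque": the same for the moment, N m; "grip_width": opening from 0.0 (shut) to 1.0 (fully open); "grasp_force": force on a finger pad.
Only numpy, scipy, OpenCV 4.12 (cv2) and the standard library are available. Lean on these libraries where they do the work, as an engineer would, in place of code of your own. Each camera call takes 0.05 s, during which the arm holds its last target. There are 200 camera calls.

### The job

Take the steel plug follower from its rest and, with it, push the silver plug through the brass lock body clamped in the blue fixture, out onto the cradle and on until you feel it press firmly, at about 14 N and never above 18 N, against the sprung stop. Then let go and leave the follower lying in the lock body, filling its bore so that the sprung pins stay up, with the plug wholly out on the cradle. Do not touch the plug with the fingers and leave the other things on the bench alone.

Things in the scene. Friction and masses are not known exactly. Their poses are not given: they have to be found in the camera images.
- follower: Plug follower: a loose plain steel rod, 12 mm in diameter, 100 mm long along its own x axis, both ends alike, about 60 g. Origin at the middle of its length on its underside, 6 mm from its axis. At the start it lies level across its rest with its axis 45 mm above the bench.
- follower_mid (a point): Centre of the follower rod, on its axis, at the middle of its length; x along the rod.
- rest: Fixed blue rest under the follower: base 100 x 34 mm, 4 mm thick, and two 6 mm thick uprights 44 mm either side of its middle along its x axis; the rod lies on them between prongs 18 mm apart and 50 mm high. Between the uprights 82 mm of rod is free to grasp from above. Origin at the underside centre, x along the rod.
- holder: Fixed blue fixture, plate 130 x 60 x 10 mm (x = -18 to +112 mm), with a brass lock body clamped on it, 30 mm in diameter, its pin tower 78 mm above the bench; clamp screws reach y = +-37 mm, 58 mm high. Origin on the bench beneath the middle of the lock body; x is the push direction, along the level bore, whose axis is 50 mm above the bench; z up. The space before the entry is free.
- bore_mouth (a point): Centre of the bore's entry, at x = -20 mm of the fixture, 50 mm above the bench; its x axis is the push direction, into the bore. Countersunk: 19 mm wide at the face, 14 mm from 4 mm in, and 14 mm all through. Two sprung pins in the bore's roof rub on what is inside, which then takes 1 to 5 N to push along.
- plug: Loose silver lock plug, 12.4 mm in diameter, 30 mm long, then a 3 mm thick flange 15 mm in diameter with a dark key slot. Origin at the centre of its rear end, x along its axis to the flange. Starts in the bore, rear end 6 to 9 mm inside the entry face, flange outside the exit. Wholly out: rear end past the exit.
- oil_bottle: Bystander: white oil bottle with red nozzle, 37 mm wide, 122 mm high, upright; origin at the underside centre.
- padlock: Bystander: brass padlock lying flat, 68 x 42 x 17 mm; origin at the underside centre.
- lock_cylinder: Bystander: brass lock cylinder on its end, 35 mm in diameter, 30 mm high; origin at the underside centre.
- bore_exit (a point): Centre of the bore's exit, at x = +16 mm of the fixture, 50 mm above the bench. From here an open aluminium cradle (trough 18 mm wide, its walls 50 mm above the bench) runs on to x = +96 mm, bridged by a dark stop with an orange plunger that faces the plug.
- plug_face (a point): Centre of the plug's flange face, 33 mm from its rear end. It meets the stop's plunger when 53 to 70 mm past the middle of the lock body (31 to 51 mm of push): the stop is clamped anywhere in that range and is not measured. The plunger's spring is 6 N per mm over 3 mm, then rigid, so the push force climbs fast once they meet, on top of the pins' rubbing.

How it is judged:
By the outcome, as a careful person would: the job done as asked, in the order asked, and still so for the second after the job is handed in, with the robot touching nothing.
It also fails if it takes over 58 s, if anything falls off the work surface, if the arm or the gripper's body presses on something with over 40 N, if the wrist force passes 120 N, or if a joint passes its speed limit or range.

## Working session

There is one attempt and no reset: what is moved stays moved. The work goes in short steps, Python scripts to look and compute and a tool call to move; the robot and the scene stay as the last step left them, time stands still between calls to the robot, and variables do not carry over. Pictures are saved under pics/ and viewed, at most 10 in all, crops included, and the job is handed in when it is done.

Besides the shell and the picture viewer there is one more tool, called after ">>>" as name([rows], argument=value, ...), one row to a line, values as JSON. arm_command: Moves the arm, as the interface text tells. Its arguments: {"type":"object","properties":{"increments":{"type":"array"}},"required":["increments"]}

```bash
mkdir -p pics; ls
python3 - <<'E'
from bench import ctrl
import cv2,numpy as np
s=ctrl.sense()
print(s['t'],s['tcp_pos'],s['orientation'],s['wrist_force'],s['grip_width'])
for n in('side','top'):
    im=ctrl.read_camera(n); cv2.imwrite(f'pics/{n}0.png',im[...,::-1]); print(n,ctrl.camera_info(n))
print(ctrl.camera_info('wrist'))
a=[cv2.imread(f'pics/{n}0.png') for n in('side','top')]
E
```

```text
pics
0.0 [0.31825336 0.65088408 0.21778723] [[-8.98382952e-01  4.39212668e-01 -5.50988663e-04]
 [ 4.39212996e-01  8.98381854e-01 -1.41016905e-03]
 [-1.24365892e-04 -1.50887321e-03 -9.99998854e-01]] [-0.55405191 -0.49877796 -0.94601311] 0.9992040658997721
side {'fx': 461.8536759174144, 'fy': 461.8536759174144, 'cx': 259.3514217405552, 'cy': 187.77124145584907, 'rvec': array([ 2.29843406, -0.29109481,  0.14608369]), 'tvec': array([-0.40165162,  0.15568818,  1.23634202])}
top {'fx': 455.20546705916445, 'fy': 455.20546705916445, 'cx': 257.9855755897838, 'cy': 190.97239273343243, 'rvec': array([ 2.20080684, -2.17923686,  0.06194236]), 'tvec': array([0.06499076, 0.43675778, 1.25876633])}
{'fx': 297.3186396354542, 'fy': 297.3186396354542, 'cx': 262.12345795754385, 'cy': 194.70856718991882, 'mount': array([[-7.66936474e-04, -9.65799903e-01, -2.59287405e-01,
         7.16159499e-02],
       [ 9.99999661e-01, -8.17980381e-04,  8.89713807e-05,
        -3.76495247e-05],
       [-2.98020561e-04, -2.59287249e-01,  9.65800204e-01,
        -1.66523783e-01],
       [ 0.00000000e+00,  0.00000000e+00,  0.00000000e+00,
         1.00000000e+00]])}
```

View pics/side0.png

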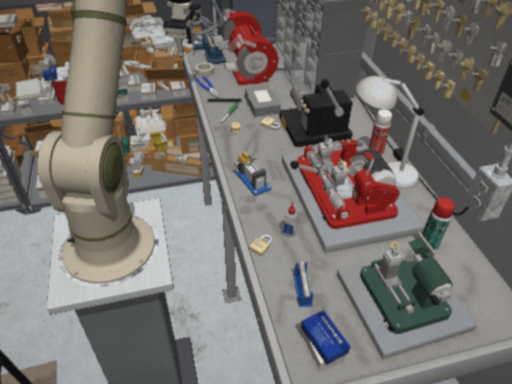

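View pics/top0.png

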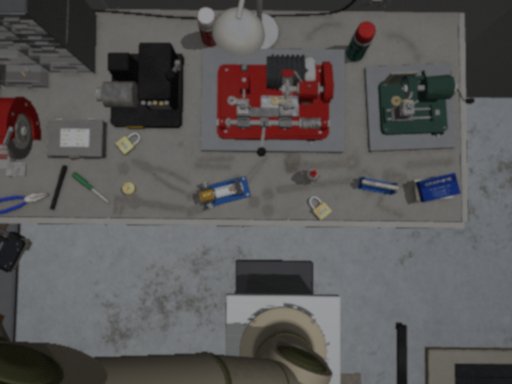

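The side view shows the blue fixture at about (252,178) with the lock body on its upper-left end, and the rest with the follower at (303,285). In the top view the fixture is at (223,192), with its brass body on the left at (207,197). The rest is at (378,185), with the blue box beside it at (437,188).

```bash
cat > h.py <<'E'
import numpy as np, cv2
from bench import ctrl
def cam(n, pose=None):
    """K-info, R (cam->world), centre"""
    c=ctrl.camera_info(n)
    if n!='wrist':
        R=cv2.Rodrigues(c['rvec'])[0]; return c,R.T,-R.T@c['tvec']
    p,O=pose; M=c['mount']
    return c,O@M[:3,:3],p+O@M[:3,3]
def ray(C,uv,fish):
    c,R,o=C; d=np.array([(uv[0]-c['cx'])/c['fx'],(uv[1]-c['cy'])/c['fy']])
    if fish:
        r=np.hypot(*d)+1e-12; v=np.r_[d/r*np.sin(r),np.cos(r)]
    else: v=np.r_[d,1.]
    return o,R@v
def onz(C,uv,z,fish=False):
    o,d=ray(C,uv,fish); return o+d*(z-o[2])/d[2]
def proj(C,X,fish=False):
    c,R,o=C; v=R.T@(np.asarray(X)-o)
    if fish:
        r=np.hypot(v[0],v[1]); s=np.arctan2(r,v[2])/r; return np.array([c['cx']+c['fx']*v[0]*s,c['cy']+c['fy']*v[1]*s])
    return np.array([c['cx']+c['fx']*v[0]/v[2],c['cy']+c['fy']*v[1]/v[2]])
def wrist(name):
    s=ctrl.sense(); im=ctrl.read_camera('wrist'); cv2.imwrite(f'pics/{name}.png',im[...,::-1])
    C=cam('wrist',(s['tcp_pos'],s['orientation'])); return im,C,s
E
python3 - <<'E'
from h import *
im=cv2.imread('pics/top0.png'); C=cam('top')
hsv=cv2.cvtColor(im,cv2.COLOR_BGR2HSV)
m=cv2.inRange(hsv,(100,110,40),(130,255,255))
n,l,st,ce=cv2.connectedComponentsWithStats(m)
for i in range(1,n):
    if st[i,4]>25:
        p=np.argwhere(l==i)[:,::-1].astype(np.float32); r=cv2.minAreaRect(p)
        print(st[i],ce[i],r,[np.round(onz(C,b,0.005),3)[:2].tolist() for b in cv2.boxPoints(r)])
for uv in[(312,174),(319,208),(207,197)]: print(onz(C,uv,0.03))
E
```

```text
[418 173  42  29 718] [438.52924791 187.65320334] ((438.5882873535156, 186.85293579101562), (21.3431339263916, 38.07809066772461), 75.96376037597656) [[0.469, -0.379], [0.496, -0.483], [0.438, -0.497], [0.411, -0.393]]
[209 179  27  10  89] [221.76404494 183.48314607] ((222.26416015625, 183.42453002929688), (3.7087347507476807, 26.922666549682617), 74.05460357666016) [[0.451, 0.208], [0.473, 0.135], [0.463, 0.132], [0.441, 0.205]]
[212 178  37  27 254] [233.27165354 194.31102362] ((232.39369201660156, 195.7330322265625), (18.700302124023438, 41.30210494995117), 47.72631072998047) [[0.402, 0.201], [0.481, 0.117], [0.443, 0.081], [0.364, 0.166]]
[358 178  38  16 165] [374.17575758 188.34545455] ((375.72943115234375, 188.82301330566406), (37.554378509521484, 9.69765567779541), 20.924503326416016) [[0.451, -0.207], [0.477, -0.217], [0.44, -0.316], [0.415, -0.306]]
[  0 196  24   6  77] [ 10.96103896 197.92207792] ((11.39999771118164, 197.7999725341797), (3.3941125869750977, 23.4759464263916), 81.8698959350586) [[0.41, 0.796], [0.42, 0.731], [0.411, 0.729], [0.401, 0.794]]
[  0 202  26  12  88] [ 12.15909091 207.875     ] ((12.572992324829102, 207.7007293701172), (3.5883021354675293, 27.254009246826172), 70.01689147949219) [[0.374, 0.796], [0.401, 0.725], [0.391, 0.721], [0.365, 0.792]]
[ 0.48350332 -0.07946728  0.03      ]
[ 0.38983241 -0.09897942  0.03      ]
[0.41708134 0.20953654 0.03      ]
```

>>> arm_command([
  [1,20,-50,0,-0.1],
  [1,40,-105,0,-0.22],
  [1,60,-160,0,-0.35],
  [1,75,-215,0,-0.47],
  [1,88,-270,0,-0.6],
  [1,96,-325,0,-0.72],
  [1,102,-380,-10,-0.83],
  [1,107,-430,-20,-0.91],
  [1,107,-461,-30,-0.91],
  [1,107,-461,-30,-0.91],
])

```text
t: 1.35
tcp_pos: [0.4249, 0.1877, 0.1881]
orientation: [[-0.201, 0.98, -0.002], [0.98, 0.201, -0.001], [-0.001, -0.002, -1.0]]
wrist_force: [-0.7, 1.1, 0.1]
grip_width: 1.0
grasp_force: 0.0
```

Run:
```python
from h import *
im,C,s=wrist('w1'); print(s['t'],s['tcp_pos'],s['q'],s['orientation'][:,0])
```

```text
1.35 [0.42493394 0.18774778 0.18814906] [-41.84804227  19.74717274  14.45376679 127.27438457  -8.62595781
  33.97394134  -9.44177239] [-0.20090467  0.97961021 -0.00107271]
```

View pics/w1.png

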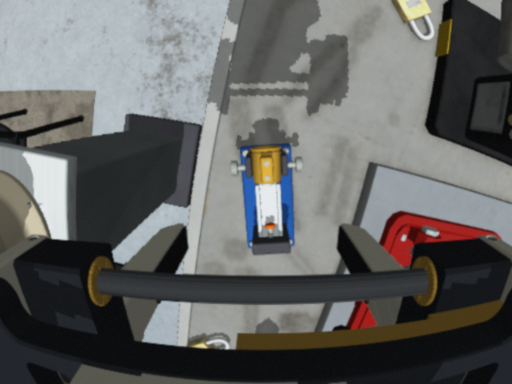

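The wrist view shows the fixture with the brass body at (268,160), clamp screws at (237,168) and (299,165), the orange plunger at (270,228), and the dark stop at (271,245). Entry is at the top of the image. I'll enlarge it and measure the plate edges.

Run:
```python
from h import *
im=cv2.imread('pics/w1.png')
crop=im[135:265,215:325]; cv2.imwrite('pics/w1c.png',cv2.resize(crop,None,fx=4.6,fy=4.6,interpolation=cv2.INTER_CUBIC))
p=np.array([0.42493394,0.18774778,0.18814906]); 
s=ctrl.sense(); C=cam('wrist',(p,s['orientation']))
hsv=cv2.cvtColor(im,cv2.COLOR_BGR2HSV)
m=cv2.inRange(hsv,(100,120,40),(130,255,255)); m[:,:215]=0;m[:,325:]=0;m[:135]=0;m[265:]=0
for r in range(140,258,6):
    x=np.flatnonzero(m[r]); 
    if len(x): 
        a,b=[onz(C,(u,r),0.010,True)[:2] for u in(x[0]-.5,x[-1]+.5)]; print(r,x[0],x[-1],a.round(4),b.round(4),((a+b)/2).round(4))
print(C[2])
```

```text
146 243 289 [0.395  0.2201] [0.4485 0.2312] [0.4217 0.2256]
152 241 290 [0.394  0.2127] [0.4511 0.2245] [0.4226 0.2186]
158 241 290 [0.3954 0.2057] [0.4527 0.2176] [0.424  0.2117]
164 242 243 [0.3979 0.199 ] [0.4002 0.1994] [0.399  0.1992]
170 288 291 [0.4523 0.2029] [0.457  0.2039] [0.4547 0.2034]
176 242 291 [0.4006 0.1848] [0.4586 0.1969] [0.4296 0.1909]
182 243 291 [0.4031 0.1779] [0.4602 0.1897] [0.4317 0.1838]
188 243 291 [0.4045 0.1707] [0.4619 0.1826] [0.4332 0.1766]
194 244 292 [0.407  0.1637] [0.4648 0.1756] [0.4359 0.1696]
200 244 292 [0.4084 0.1563] [0.4665 0.1683] [0.4375 0.1623]
206 245 292 [0.411  0.1491] [0.4682 0.1609] [0.4396 0.155 ]
212 245 292 [0.4125 0.1415] [0.47   0.1534] [0.4412 0.1475]
218 246 293 [0.4151 0.1341] [0.473 0.146] [0.4441 0.1401]
224 246 293 [0.4166 0.1264] [0.4749 0.1383] [0.4457 0.1323]
230 247 293 [0.4193 0.1188] [0.4768 0.1305] [0.448  0.1246]
236 247 293 [0.4208 0.1107] [0.4787 0.1226] [0.4497 0.1167]
242 248 293 [0.4235 0.1029] [0.4807 0.1145] [0.4521 0.1087]
[0.41060579 0.25799141 0.35465788]
```

View pics/w1c.png

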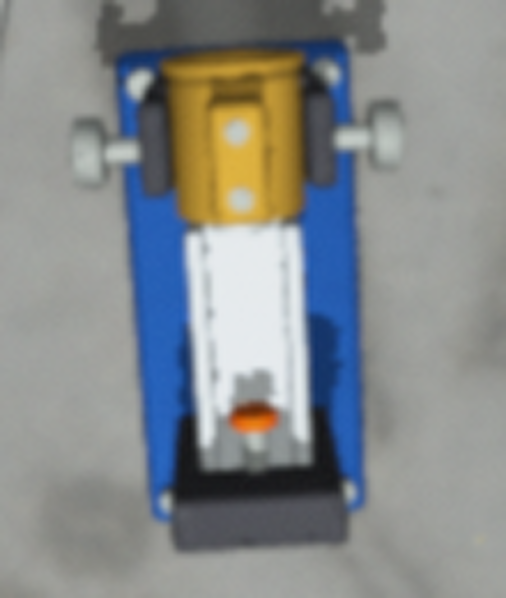

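The enlarged view shows the entry face at the top, the two pins on the centre line, and the orange plunger near the lower end. The fixture's axis leans about -75° in the world frame. Next I'll look at the rest.

>>> arm_command([
  [1,20,-50,10,-0.05],
  [1,35,-105,20,-0.1],
  [1,45,-160,20,-0.15],
  [1,50,-215,20,-0.2],
  [1,50,-270,20,-0.28],
  [1,45,-325,10,-0.35],
  [1,36,-380,0,-0.43],
  [1,25,-425,-10,-0.48],
  [1,21,-450,-30,-0.48],
  [1,21,-450,-30,-0.48],
])

```text
t: 2.65
tcp_pos: [0.4465, -0.2605, 0.1577]
orientation: [[0.272, 0.962, -0.001], [0.962, -0.272, 0.0], [-0.0, -0.001, -1.0]]
wrist_force: [-0.5, 0.3, 0.7]
grip_width: 0.999
grasp_force: 0.0
```

Run:
```python
from h import *
im,C,s=wrist('w2'); print(s['t'],s['tcp_pos'],s['orientation'][:,0],s['wrist_force'])
im=im[...,::-1]
crop=im[100:300,130:400]; cv2.imwrite('pics/w2c.png',cv2.resize(crop,None,fx=2.9,fy=2.9,interpolation=cv2.INTER_CUBIC))
```

```text
2.65 [ 0.44654255 -0.26047962  0.15771744] [ 2.72138243e-01  9.62258120e-01 -2.96802127e-04] [-0.51665097  0.32571597  0.67728315]
```

View pics/w2c.png

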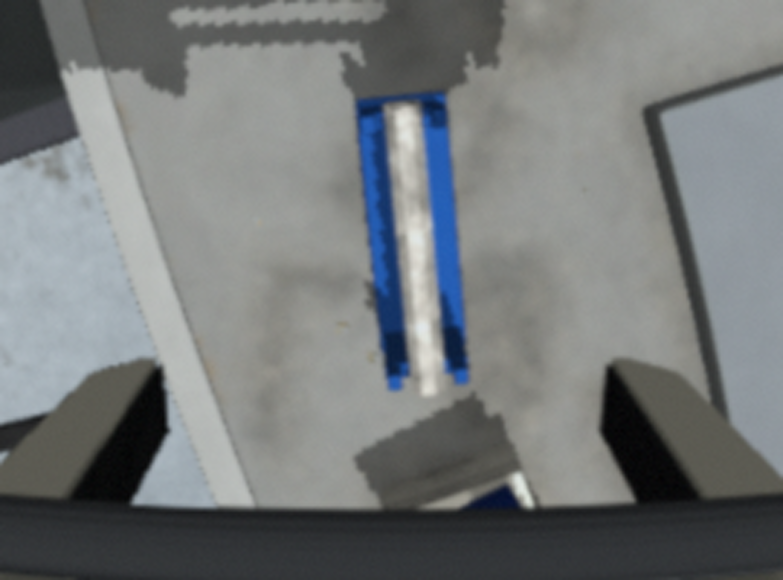

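The crop shows the bright rod running from crop (403,100) to (429,396), between the prongs of the blue rest. The fingertips are either side of its lower end.

Run:
```python
from h import *
s=ctrl.sense(); C=cam('wrist',(s['tcp_pos'],s['orientation']))
a=onz(C,(130+403/2.9,100+101/2.9),.047,True); b=onz(C,(130+429/2.9,100+396/2.9),.047,True)
d=a-b; L=np.linalg.norm(d); print(a,b,L,np.degrees(np.arctan2(d[1],d[0])),(a+b)/2)
im=cv2.imread('pics/w2.png'); g=cv2.cvtColor(im,cv2.COLOR_BGR2HSV)
P=[]
for r in range(142,228,6):
    row=g[r,255:300]; ok=np.flatnonzero((row[:,1]<90)&(row[:,2]>130)); c=255+ok; c=c[(abs(c-np.median(c))<10)]
    e1,e2=[onz(C,(u,r),.045,True) for u in(c[0]-.5,c[-1]+.5)]; P.append((e1+e2)[:2]/2); print(r,c[0],c[-1],np.linalg.norm(e1-e2).round(4))
P=np.array(P); print(P[0],P[-1]); v=cv2.fitLine(P.astype(np.float32),cv2.DIST_HUBER,0,.01,.01).ravel(); print(v,np.degrees(np.arctan2(v[1],v[0])))
q=s['tcp_pos'][:2]; n=np.array([-v[1],v[0]]); print('lateral of tcp from line',(q-v[2:])@n)
```

```text
[ 0.46800624 -0.20817058  0.047     ] [ 0.44973518 -0.30851094  0.047     ] 0.10199029450041086 79.68003669742 [ 0.45887071 -0.25834076  0.047     ]
142 286 296 0.0104
148 285 296 0.0114
154 266 276 0.0104
160 277 295 0.0181
166 268 277 0.0095
172 273 292 0.0192
178 268 278 0.0106
184 270 288 0.0184
190 268 279 0.0117
196 269 280 0.0117
202 270 281 0.0118
208 270 281 0.0119
214 270 280 0.0109
220 271 281 0.011
226 271 283 0.0131
[ 0.48624541 -0.22033036] [ 0.45165686 -0.29791712]
[ 0.3935918   0.9192853   0.46101296 -0.26535317] 66.82182
lateral of tcp from line 0.015270838527632474
```

>>> arm_command([
  [1,10,15,-20,0.096],
  [1,17,28,-50,0.096],
  [1,17,28,-85,0.096],
  [1,17,28,-97,0.096],
  [1,17,28,-97,0.096],
])

```text
t: 3.32
tcp_pos: [0.4638, -0.2309, 0.0617]
orientation: [[0.176, 0.984, -0.001], [0.984, -0.176, 0.001], [0.0, -0.001, -1.0]]
wrist_force: [0.1, -0.0, 0.1]
grip_width: 1.0
grasp_force: 0.0
```

Run:
```python
from h import *
im,C,s=wrist('w3'); print(s['t'],s['tcp_pos'],s['orientation'][:,0],s['wrist_force'])
im=im[...,::-1]
crop=im[60:300,110:420]; cv2.imwrite('pics/w3c.png',cv2.resize(crop,None,fx=2.5,fy=2.5,interpolation=cv2.INTER_CUBIC))
```

```text
3.325 [ 0.46384813 -0.23090839  0.06170692] [1.75963725e-01 9.84396557e-01 4.30609840e-04] [ 0.06951517 -0.03233815  0.11656557]
```

View pics/w3c.png

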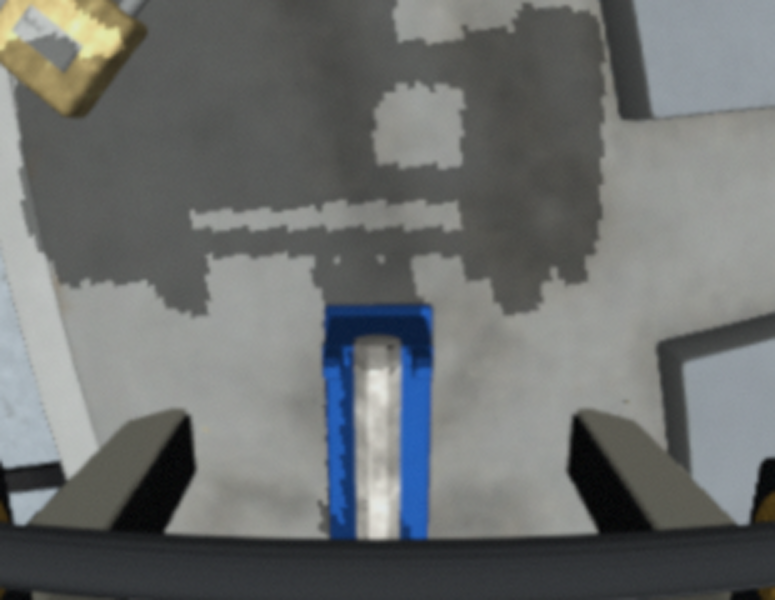

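The rod stands vertical in the crop at column 378, midway between the fingertips (193 and 572). Its rear end is at about row 337, 23 mm behind the TCP. That is a good alignment, so I'll descend and grip.

>>> arm_command([
  [1,0,0,-18,0],
  [1,0,0,-35.5,0],
  [1,0,0,-35.5,0],
  [0.05,0,0,-35.5,0],
  [0.05,0,0,-35.5,0],
  [0.05,0,0,-35.5,0],
  [0.05,0,0,-35.5,0],
  [0.05,0,0,-35.5,0],
  [0.05,0,0,-35.5,0],
  [0.05,0,0,-35.5,0],
])

```text
t: 4.62
tcp_pos: [0.4635, -0.2317, 0.0261]
orientation: [[0.177, 0.984, -0.0], [0.984, -0.177, -0.0], [-0.0, -0.0, -1.0]]
wrist_force: [0.0, 0.2, 0.6]
grip_width: 0.299
grasp_force: 0.0
```

>>> arm_command([
  [0,0,0,0,0],
  [0,0,0,0,0],
  [0,0,0,0,0],
  [0,0,0,0,0],
])

```text
t: 5.12
tcp_pos: [0.4635, -0.2317, 0.0261]
orientation: [[0.177, 0.984, -0.0], [0.984, -0.177, -0.0], [-0.0, -0.0, -1.0]]
wrist_force: [0.0, -0.4, -1.0]
grip_width: 0.119
grasp_force: 30.0
```

>>> arm_command([
  [0,0,0,15,0],
  [0,0,0,50,0],
  [0,0,0,100,0],
  [0,2,10,150,0],
  [0,8,60,150,0],
  [0,14,120,150,0.05],
  [0,18,180,150,0.1],
  [0,20,240,150,0.15],
  [0,16,300,150,0.2],
  [0,8,360,150,0.25],
])

```text
t: 6.38
tcp_pos: [0.4713, 0.1302, 0.1771]
orientation: [[-0.073, 0.997, 0.001], [0.997, 0.073, 0.0], [0.0, 0.001, -1.0]]
wrist_force: [0.8, 0.3, -0.2]
grip_width: 0.121
grasp_force: 30.0
```

>>> arm_command([
  [0,-14,55,0,0.05],
  [0,-32,110,0,0.1],
  [0,-55,165,0,0.15],
  [0,-78,205,0,0.195],
  [0,-82,214,-20,0.195],
  [0,-82,214,-40,0.195],
  [0,-82,214,-40,0.195],
])

```text
t: 7.25
tcp_pos: [0.3888, 0.3418, 0.1359]
orientation: [[-0.264, 0.964, -0.001], [0.964, 0.264, -0.002], [-0.001, -0.002, -1.0]]
wrist_force: [0.6, 0.3, -0.5]
grip_width: 0.123
grasp_force: 30.0
```

Run:
```python
from h import *
im,C,s=wrist('w4'); print(s['t'],s['tcp_pos'],s['orientation'],s['wrist_force'],s['grip_width'])
for n in('side','top'): cv2.imwrite(f'pics/{n}4.png',ctrl.read_camera(n)[...,::-1])
```

```text
7.25 [0.38875609 0.34179506 0.13594456] [[-0.26419291  0.96446901 -0.00128035]
 [ 0.96446914  0.26419086 -0.00157202]
 [-0.00117791 -0.00165017 -0.99999794]] [ 0.6146634   0.34241892 -0.54047605] 0.12322016571482036
```

View pics/w4.png

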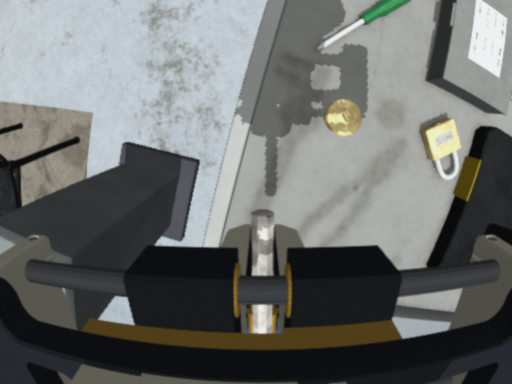

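The rod sits in the grip at column 262, straight along the tool axis, with its rear end at (262,213). The fixture is hidden under the gripper. I'll work out the bore axis from the first wrist picture, using features at several heights.

Run:
```python
from h import *
O=np.array([[-.20090467,.980,-.002],[.97961,.201,-.001],[-.00107,-.002,-1]]); u,_,v=np.linalg.svd(O); O=u@v
p=np.array([0.42493394,0.18774778,0.18814906]); C=cam('wrist',(p,O))
im=cv2.imread('pics/w1.png'); hsv=cv2.cvtColor(im,cv2.COLOR_BGR2HSV)
m=cv2.inRange(hsv,(100,120,40),(130,255,255))
L=[];R=[];rows=list(range(178,242))+[150,151,152,153,154,155]
for r in rows:
    x=230+np.flatnonzero(m[r,230:310]); L.append(onz(C,(x[0]-.5,r),.01,True)[:2]); R.append(onz(C,(x[-1]+.5,r),.01,True)[:2])
fl=[]
for P in(L,R):
    f=cv2.fitLine(np.float32(P),cv2.DIST_HUBER,0,.001,.001).ravel(); f=f*np.sign(-f[1]) if 0 else f
    if f[1]>0: f[:2]*=-1
    fl.append(f); print('edge',f,np.degrees(np.arctan2(f[1],f[0])))
d=(fl[0][:2]+fl[1][:2]); d/=np.linalg.norm(d); n=np.array([-d[1],d[0]])
c=(fl[0][2:]@n+fl[1][2:]@n)/2; print('d',d,np.degrees(np.arctan2(d[1],d[0])),'centre lateral',c,'width',(fl[0][2:]-fl[1][2:])@n)
f=lambda x,y:(215+x/4.6-.4,135+y/4.6-.4)
for nm,xy,z in[('body',(235,100),.05),('cradle',(243.5,228),.05),('cradle2',(256,440),.05),('plunger',(255,418),.05),('pin1',(237,132),.078),('pin2',(241,199),.078),('screws',(238,147),.05),('mouthtop',(235,55),.063),('pl_top',(235,46),.01),('pl_bot',(257,513),.01)]:
    X=onz(C,f(*xy),z,True)[:2]; print(nm,X.round(4),'lat mm',(1e3*(X@n-c)).round(2),'along',(1e3*X@d).round(1))
q=ctrl.sense()['tcp_pos'][:2]; print('tcp lat',1e3*(q@n-c),'along',1e3*q@d, 'n',n)
```

```text
edge [ 0.25774735 -0.96621233  0.40840426  0.15736926] -75.06355
edge [ 0.26143035 -0.96522236  0.46812072  0.16022556] -74.84505
d [ 0.2595893 -0.9657191] -74.9543 centre lateral 0.46446055 width -0.058410794
body [0.4222 0.2186] lat mm -0.02 along -101.5
cradle [0.4301 0.1901] lat mm 0.19 along -71.9
cradle2 [0.4437 0.1398] lat mm 0.28 along -19.8
plunger [0.4423 0.1453] lat mm 0.34 along -25.5
pin1 [0.4229 0.2158] lat mm -0.05 along -98.7
pin2 [0.4265 0.2023] lat mm -0.04 along -84.6
screws [0.425  0.2082] lat mm 0.03 along -90.8
mouthtop [0.4197 0.2298] lat mm 0.53 along -113.0
pl_top [0.4209 0.2269] lat mm 0.87 along -109.9
pl_bot [0.4528 0.1029] lat mm -0.46 along 18.2
tcp lat 0.9325969847753801 along -229.24957137357347 n [0.9657191 0.2595893]
```

>>> arm_command([
  [0,-1,-0.3,-40,0],
  [0,-1,-0.3,-80,0],
  [0,-1,-0.3,-105,0],
  [0,-1,-0.3,-105,0],
  [0,-1,-0.3,-105,0],
])

```text
t: 8.02
tcp_pos: [0.3892, 0.3423, 0.0323]
orientation: [[-0.263, 0.965, 0.001], [0.965, 0.263, 0.001], [0.001, 0.001, -1.0]]
wrist_force: [-0.1, 0.1, -0.3]
grip_width: 0.118
grasp_force: 30.0
```

```bash
cat > st.py <<'E'
from h import *
s=ctrl.sense(); d=np.array([.263,-.9648]); n=np.array([.9648,.263]); q=s['tcp_pos']; f=s['wrist_force']
print('t',s['t'],'tcp',(q*1e3).round(2),'along',(1e3*q[:2]@d).round(2),'lat',(1e3*(q[:2]@n)).round(2),'F along/lat/z',(f[:2]@d).round(2),(f[:2]@n).round(2),f[2].round(2),'T',s['wrist_torque'].round(2),'gw',round(s['grip_width'],3),s['grasp_force'])
p=np.array([.4259,.2083]); print('target lat',1e3*p@n,'origin along~',1e3*p@d)
E
python3 st.py
python3 - <<'E'
from h import *
for n in('side','top'): 
    im=ctrl.read_camera(n)[...,::-1]; cv2.imwrite(f'pics/{n}5.png',im)
a=cv2.imread('pics/side5.png')[130:220,200:300]; b=cv2.imread('pics/top5.png')[150:240,150:270]
a=cv2.resize(a,None,fx=4,fy=4,interpolation=2); b=cv2.resize(b,None,fx=3.3,fy=4,interpolation=2)
cv2.imwrite('pics/both5.png',np.hstack([a,b]))
E
```

```text
t 8.025 tcp [389.15 342.26  32.34] along -227.86 lat 465.47 F along/lat/z -0.11 -0.03 -0.27 T [-0.06  0.07 -0.01] gw 0.118 29.998499639332294
target lat 465.69121999999993 origin along~ -88.95614
```

View pics/both5.png

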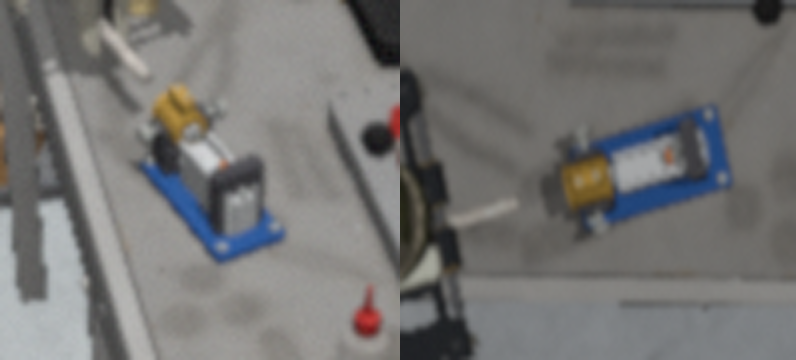

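In the left (side) crop the rod ends short of the brass entry. In the right (top) crop it points straight at the lock body at (585,183). It is aligned, so I'll approach.

>>> arm_command([
  [0,3.6,-14.6,-1.2,0],
  [0,7.2,-29.1,-1.2,0],
  [0,7.2,-29.1,-1.2,0],
  [0,7.2,-29.1,-1.2,0],
])

```text
t: 8.62
tcp_pos: [0.3959, 0.3128, 0.03]
orientation: [[-0.263, 0.965, 0.0], [0.965, 0.263, 0.0], [0.0, 0.0, -1.0]]
wrist_force: [-0.5, -0.2, -0.8]
grip_width: 0.118
grasp_force: 30.0
```

```bash
python3 st.py|head -1
```

```text
t 8.625 tcp [395.88 312.82  30.01] along -197.7 lat 464.22 F along/lat/z 0.04 -0.51 -0.77 T [-0.05  0.04  0.01] gw 0.118 29.998595640063286
```

>>> arm_command([
  [0,1.3,-3.8,0.5,0],
  [0,2.4,-7.6,0.5,0],
  [0,3.2,-10.5,0.5,0],
  [0,4,-13.4,0.5,0],
  [0,4,-13.4,0.5,0],
])

```text
t: 9.25
tcp_pos: [0.3998, 0.2992, 0.0304]
orientation: [[-0.263, 0.965, -0.0], [0.965, 0.263, -0.0], [-0.0, -0.0, -1.0]]
wrist_force: [-0.4, 0.2, -0.7]
grip_width: 0.122
grasp_force: 30.0
```

```bash
python3 st.py|head -1
```

```text
t 9.25 tcp [399.75 299.21  30.43] along -183.54 lat 464.37 F along/lat/z -0.25 -0.3 -0.68 T [-0.08  0.02  0.05] gw 0.122 29.998612543568015
```

>>> arm_command([
  [0,0.5,-1.5,0.2,0],
  [0,0.9,-2.9,0.3,0],
  [0,1.3,-4.4,0.3,0],
  [0,1.7,-5.8,0.3,0],
  [0,1.7,-5.8,0.3,0],
])

```text
t: 9.88
tcp_pos: [0.4014, 0.2937, 0.0308]
orientation: [[-0.264, 0.965, 0.0], [0.965, 0.264, 0.0], [0.0, 0.0, -1.0]]
wrist_force: [-0.5, 1.2, -0.2]
grip_width: 0.124
grasp_force: 30.0
```

```bash
python3 st.py|head -1
```

```text
t 9.875 tcp [401.43 293.74  30.75] along -177.82 lat 464.55 F along/lat/z -1.28 -0.22 -0.2 T [0.37 0.08 0.03] gw 0.124 29.998773615807295
```

>>> arm_command([
  [0,0.3,-1,0,0],
  [0,0.5,-1.9,0,0],
  [0,0.8,-2.9,0,0],
  [0,1.0,-3.9,0,0],
])

```text
t: 10.38
tcp_pos: [0.4024, 0.2897, 0.0307]
orientation: [[-0.264, 0.965, 0.0], [0.965, 0.264, -0.0], [-0.0, 0.0, -1.0]]
wrist_force: [-0.4, 2.6, -1.2]
grip_width: 0.116
grasp_force: 30.0
```

```bash
python3 st.py|head -1
```

```text
t 10.375 tcp [402.43 289.73  30.72] along -173.69 lat 464.47 F along/lat/z -2.65 0.33 -1.22 T [0.53 0.17 0.02] gw 0.116 29.999222997576
```

>>> arm_command([
  [0,0.6,-2,0,0],
  [0,1.1,-4,0,0],
  [0,1.6,-6,0,0],
  [0,2.2,-8,0,0],
  [0,2.7,-10,0,0],
  [0,3.3,-12,0,0],
  [0,3.8,-14,0,0],
  [0,4.2,-15.4,0,0],
  [0,4.2,-15.4,0,0],
])

```text
t: 11.5
tcp_pos: [0.4066, 0.2739, 0.0307]
orientation: [[-0.263, 0.965, -0.0], [0.965, 0.263, -0.0], [-0.0, -0.0, -1.0]]
wrist_force: [-0.4, 0.3, -2.2]
grip_width: 0.119
grasp_force: 30.0
```

```bash
python3 st.py|head -1
```

```text
t 11.5 tcp [406.64 273.91  30.71] along -157.32 lat 464.37 F along/lat/z -0.44 -0.33 -2.15 T [0.06 0.04 0.02] gw 0.119 29.99883648008108
```

>>> arm_command([
  [0,0.5,-1.6,0.2,0],
  [0,0.9,-3.2,0.2,0],
  [0,1.3,-4.8,0.2,0],
])

```text
t: 11.88
tcp_pos: [0.4079, 0.2696, 0.0309]
orientation: [[-0.264, 0.965, 0.0], [0.965, 0.264, 0.0], [0.0, 0.0, -1.0]]
wrist_force: [-1.1, 1.9, -1.8]
grip_width: 0.12
grasp_force: 30.0
```

>>> arm_command([
  [0,0.4,-1.2,0,0],
  [0,0.7,-2.4,0,0],
])

```text
t: 12.12
tcp_pos: [0.4086, 0.2671, 0.0309]
orientation: [[-0.264, 0.965, 0.0], [0.965, 0.264, -0.0], [-0.0, 0.0, -1.0]]
wrist_force: [-1.0, 2.0, -1.2]
grip_width: 0.12
grasp_force: 30.0
```

>>> arm_command([
  [0,0.3,-1,0,0],
  [0,0.6,-2,0,0],
])

```text
t: 12.38
tcp_pos: [0.4092, 0.2651, 0.0309]
orientation: [[-0.264, 0.965, -0.0], [0.965, 0.264, -0.0], [-0.0, -0.0, -1.0]]
wrist_force: [-0.7, 2.5, -1.5]
grip_width: 0.123
grasp_force: 30.0
```

```bash
python3 st.py|head -1
```

```text
t 12.375 tcp [409.18 265.13  30.91] along -148.18 lat 464.5 F along/lat/z -2.57 0.01 -1.52 T [ 0.43  0.23 -0.  ] gw 0.123 29.998367289081216
```

>>> arm_command([
  [0,0.3,-1,0,0],
  [0,0.5,-2,0,0],
])

```text
t: 12.62
tcp_pos: [0.4097, 0.2631, 0.0309]
orientation: [[-0.264, 0.965, 0.0], [0.965, 0.264, -0.0], [-0.0, -0.0, -1.0]]
wrist_force: [-0.5, 0.8, -2.1]
grip_width: 0.118
grasp_force: 30.0
```

>>> arm_command([
  [0,0.3,-0.9,0,0],
  [0,0.5,-1.8,0,0],
])

```text
t: 12.88
tcp_pos: [0.4102, 0.2613, 0.0309]
orientation: [[-0.264, 0.965, 0.0], [0.965, 0.264, -0.0], [-0.0, 0.0, -1.0]]
wrist_force: [-0.5, 2.2, -1.8]
grip_width: 0.122
grasp_force: 30.0
```

>>> arm_command([
  [0,0.3,-0.9,0,0],
  [0,0.5,-1.8,0,0],
])

```text
t: 13.12
tcp_pos: [0.4107, 0.2595, 0.0309]
orientation: [[-0.264, 0.965, -0.0], [0.965, 0.264, -0.0], [-0.0, -0.0, -1.0]]
wrist_force: [-0.1, 2.6, -1.9]
grip_width: 0.119
grasp_force: 30.0
```

>>> arm_command([
  [0,0.3,-0.9,0,0],
  [0,0.5,-1.8,0,0],
])

```text
t: 13.38
tcp_pos: [0.4112, 0.2577, 0.0309]
orientation: [[-0.264, 0.965, 0.0], [0.965, 0.264, -0.0], [-0.0, 0.0, -1.0]]
wrist_force: [-0.8, 2.0, -2.0]
grip_width: 0.117
grasp_force: 30.0
```

>>> arm_command([
  [0,0.3,-0.9,0,0],
  [0,0.5,-1.8,0,0],
])

```text
t: 13.62
tcp_pos: [0.4117, 0.2559, 0.0309]
orientation: [[-0.264, 0.965, 0.0], [0.965, 0.264, -0.0], [-0.0, -0.0, -1.0]]
wrist_force: [0.2, 2.1, -1.4]
grip_width: 0.119
grasp_force: 30.0
```

>>> arm_command([
  [0,0.3,-0.9,0,0],
  [0,0.5,-1.8,0,0],
])

```text
t: 13.88
tcp_pos: [0.4122, 0.2541, 0.0309]
orientation: [[-0.264, 0.965, -0.0], [0.965, 0.264, -0.0], [-0.0, -0.0, -1.0]]
wrist_force: [-1.1, 1.2, -1.6]
grip_width: 0.123
grasp_force: 30.0
```

>>> arm_command([
  [0,0.2,-0.9,0,0],
  [0,0.5,-1.8,0,0],
])

```text
t: 14.12
tcp_pos: [0.4127, 0.253, 0.031]
orientation: [[-0.264, 0.964, 0.0], [0.964, 0.264, 0.001], [0.001, 0.0, -1.0]]
wrist_force: [-3.0, 5.5, -1.5]
grip_width: 0.123
grasp_force: 30.0
```

>>> arm_command([
  [0,0.15,-0.5,0,0],
  [0,0.3,-1.0,0,0],
])

```text
t: 14.38
tcp_pos: [0.4129, 0.2527, 0.031]
orientation: [[-0.265, 0.964, 0.0], [0.964, 0.265, 0.001], [0.001, 0.0, -1.0]]
wrist_force: [-2.1, 7.5, -1.8]
grip_width: 0.119
grasp_force: 30.0
```

```bash
python3 st.py|head -1
```

```text
t 14.375 tcp [412.87 252.67  30.98] along -135.19 lat 464.79 F along/lat/z -7.78 -0.09 -1.84 T [ 1.63  0.55 -0.06] gw 0.119 30.00057326629758
```

>>> arm_command([
  [0,0.15,-0.5,0,0],
  [0,0.3,-1.0,0,0],
])

```text
t: 14.62
tcp_pos: [0.4131, 0.2523, 0.031]
orientation: [[-0.266, 0.964, 0.0], [0.964, 0.266, 0.002], [0.002, 0.001, -1.0]]
wrist_force: [-2.3, 9.7, -1.8]
grip_width: 0.122
grasp_force: 30.0
```

```bash
python3 st.py|head -1
```

```text
t 14.625 tcp [413.08 252.27  31.01] along -134.75 lat 464.89 F along/lat/z -9.96 0.34 -1.77 T [ 2.13  0.75 -0.01] gw 0.122 30.003285286948085
```

>>> arm_command([
  [0,0.15,-0.5,0,0],
  [0,0.3,-1.0,0,0],
  [0,0.4,-1.5,0,0],
])

```text
t: 15.0
tcp_pos: [0.4134, 0.2517, 0.0311]
orientation: [[-0.267, 0.964, 0.0], [0.964, 0.267, 0.003], [0.003, 0.001, -1.0]]
wrist_force: [-4.6, 13.6, -1.6]
grip_width: 0.119
grasp_force: 30.0
```

```bash
python3 st.py|head -1
```

```text
t 15.0 tcp [413.44 251.66  31.05] along -134.07 lat 465.07 F along/lat/z -14.31 -0.84 -1.62 T [ 2.84  1.01 -0.06] gw 0.119 30.008629644289613
```

>>> arm_command([
  [0,0.1,-0.35,0,0],
  [0,0.2,-0.7,0,0],
])

```text
t: 15.25
tcp_pos: [0.4136, 0.2514, 0.0311]
orientation: [[-0.267, 0.964, 0.0], [0.964, 0.267, 0.003], [0.003, 0.001, -1.0]]
wrist_force: [-4.8, 12.7, -2.3]
grip_width: 0.12
grasp_force: 30.0
```

```bash
python3 st.py|head -1
```

```text
t 15.25 tcp [413.59 251.45  31.08] along -133.82 lat 465.16 F along/lat/z -13.49 -1.27 -2.34 T [ 2.98  1.09 -0.04] gw 0.12 30.012783659622073
```

>>> arm_command([
  [0,0.1,-0.4,0,0],
  [0,0.1,-0.4,0,0],
])

```text
t: 15.5
tcp_pos: [0.4137, 0.2513, 0.0311]
orientation: [[-0.267, 0.964, 0.0], [0.964, 0.267, 0.004], [0.003, 0.001, -1.0]]
wrist_force: [-5.1, 14.3, -2.2]
grip_width: 0.123
grasp_force: 30.0
```

```bash
python3 st.py|head -1
```

```text
t 15.5 tcp [413.66 251.26  31.1 ] along -133.62 lat 465.18 F along/lat/z -15.13 -1.15 -2.2 T [3.14 1.12 0.01] gw 0.123 30.01399070955813
```

>>> arm_command([
  [0,-0.5,1.8,0,0],
  [0,-1.0,3.6,0,0],
  [0,-1.4,5.2,0,0],
  [0,-1.4,5.2,0,0],
])

```text
t: 16.0
tcp_pos: [0.4126, 0.2532, 0.0309]
orientation: [[-0.264, 0.965, 0.0], [0.965, 0.264, 0.0], [0.0, 0.0, -1.0]]
wrist_force: [-1.5, 3.5, -1.6]
grip_width: 0.121
grasp_force: 30.0
```

```bash
python3 st.py|head -1
```

```text
t 16.0 tcp [412.6  253.23  30.94] along -135.8 lat 464.68 F along/lat/z -3.81 -0.53 -1.61 T [ 1.02  0.36 -0.03] gw 0.121 29.99838818795979
```

>>> arm_command([
  [0.2,0,0,0,0],
  [0.3,0,0,0,0],
  [0.45,0,0,0,0],
  [0.45,0,0,0,0],
  [0.45,0,0,0,0],
  [0.45,0,0,0,0],
  [0.45,0,0,0,0],
])

```text
t: 16.88
tcp_pos: [0.4126, 0.253, 0.0309]
orientation: [[-0.264, 0.965, -0.0], [0.965, 0.264, -0.0], [-0.0, -0.0, -1.0]]
wrist_force: [-0.4, 0.1, 0.3]
grip_width: 0.452
grasp_force: 0.0
```

```bash
python3 st.py|head -1
```

```text
t 16.875 tcp [412.58 253.    30.92] along -135.59 lat 464.6 F along/lat/z -0.23 -0.33 0.31 T [-0.04  0.09 -0.03] gw 0.452 0.0
```

>>> arm_command([
  [0.45,0,0,30,0],
  [0.45,0,0,80,0],
  [0.45,0,0,130,0],
  [0.45,2,-10,160,0],
  [0.6,10,-40,165,0],
  [0.8,15,-60,165,0],
  [1,15,-60,165,0],
  [1,15,-60,165,0],
])

```text
t: 17.88
tcp_pos: [0.4274, 0.1936, 0.1958]
orientation: [[-0.264, 0.964, -0.0], [0.964, 0.264, 0.0], [0.0, -0.0, -1.0]]
wrist_force: [-0.6, -0.6, 0.0]
grip_width: 0.83
grasp_force: 0.0
```

```bash
python3 st.py|head -1
python3 - <<'E'
from h import *
im,C,s=wrist('w6')
im=im[...,::-1]
crop=im[100:280,190:350]; a=cv2.resize(crop,None,fx=3.2,fy=3.2,interpolation=2)
sd=ctrl.read_camera('side')[...,::-1][140:210,210:285]; b=cv2.resize(sd,(280,576),interpolation=2) if 0 else cv2.resize(sd,None,fx=3.7,fy=3.7,interpolation=2)
c=np.zeros((576,280,3),np.uint8); c[:b.shape[0],:b.shape[1]]=b[:576,:280]
cv2.imwrite('pics/w6c.png',np.hstack([a,c]))
E
```

```text
t 17.875 tcp [427.41 193.64 195.83] along -74.41 lat 463.29 F along/lat/z 0.39 -0.7 0.05 T [-0.01  0.02 -0.04] gw 0.83 0.0
```

View pics/w6c.png

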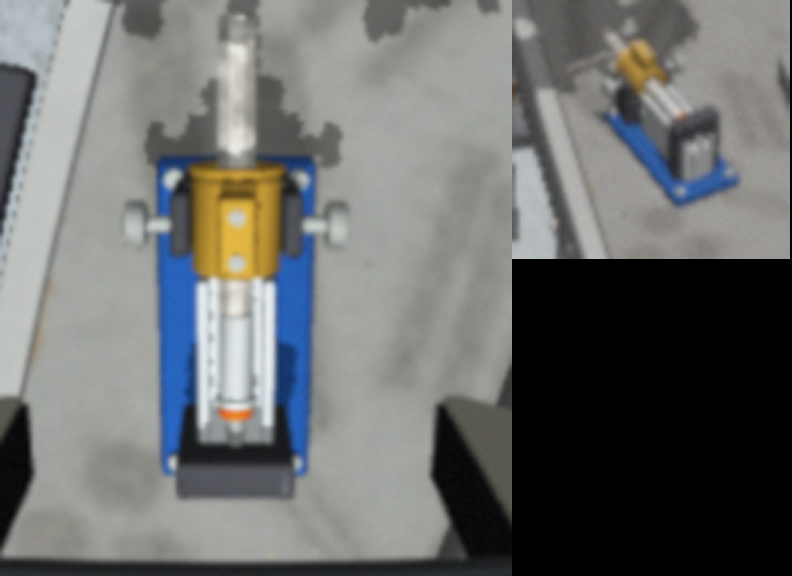

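The follower lies through the lock body, from crop row 15 to about row 316. Its front stands out past the exit, and the plug lies wholly on the cradle (rows 316–405) against the orange plunger. The gripper is clear of everything, so I'll hand the job in.

```bash
python3 -c "
from bench import ctrl
print(ctrl.close_job())"
```

```text
the job is handed in; nothing more can be done
None
```

The job is handed in at about 18 s of the 58 s: the plug is wholly out on the cradle, having pressed the sprung stop at an estimated 13–15 N (about 15 N at the wrist, pin rubbing included), and the follower lies in the lock body filling its bore, with the gripper clear of everything.

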